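# Pop a sauce pot out of the dispenser and stop it on the runway

### The arm

A 6-joint arm with a two-finger parallel gripper is mounted at the origin on the work surface. World frame = base frame: x ahead of the robot, y to its left, z up, the work surface at z = 0. Lengths are in m, angles in rad, forces in N, time in s.
With the tool pointing down it reaches from about 0.3 to 0.775 m from the base axis. Payload 14.6 kg.
Tool frame: the origin (TCP) lies at the very end of the fingers, on their centre line; the grasp point (between the pads) lies 19 mm behind it (ctrl.hold_point_z is the z of the grasp point in the tool frame, in m); z points along the fingers, y is the direction in which the jaws open and shut (so a half turn about z gives the same grasp; the last joint's range is limited). The gripper opens to 94 mm and grips with 3 to 60 N. Pads are 16 mm wide; open, the fingers measure 119 mm over their backs; the gripper's body (75 mm by 177 mm) begins 78 mm behind the grasp point.
Start: joints at [-1.367, 0.3, 1.521, -0, 1.321, -0.067], TCP at [0.147, -0.53, 0.169] pointing down, gripper open.
Joint ranges: [-3.03, 3.03], [-0.79, 2.21], [0.23, 2.52], [-1.04, 4.18], [0, 3.07], [-2.55, 2.55]. Speed limits (rad/s): [2.22, 2.22, 2.57, 3.14, 3.14, 3.14].

### API

Orientations are given as [roll, pitch, yaw] about the fixed x, y, z axes, in that order (R = Rz(yaw) Ry(pitch) Rx(roll)).
In Python, from station import ctrl, cams, hand_in gives the robot as it stands.
- The arm moves only by the tool servo_tool, never from a script. Its argument "rows" is a list of rows, each a list of 7 numbers: the shift along the world's x, y, z in m, then the turn, a rotation vector about the world's x, y, z in rad, then the gripper command: -1 is shut, 1 is fully open, values between are in proportion. A call has exactly 8 rows; each row is the pose to reach, as a shift and turn from the pose measured when the call began; what a row does not reach only later rows make up. A row lasts 1/12 s, in which the tool goes at most 41.7 mm and 7.16 degrees, less where a joint would pass 70% of its speed; a pose out of reach is approached as far as the arm can. A call with a gripper value outside its range is refused whole. The fingers move at their own pace and stop on an object; "newtons" is the grip in N (left out, the last holds). Time passes only in rows, so rows that repeat a pose let the fingers close, or fill a call up. It gives the time, the measured TCP pose, the force and the opening at its end, in the units of the state.
- ctrl.get_obs(): the state, without advancing time (a new reading comes with each control period).
- cams.camera(name): name is "scene" or "top"; returns a dict with "image" (480x640x3 uint8, red, green, blue), "depth" (480x640 float32, m along the optical axis (not along the pixel's ray), 0 where there is no reading), "fx", "fy", "cx", "cy" (pixels), "rvec" (rotation vector, rad) and "tvec" (3), from world to camera coordinates, as OpenCV has them. Camera axes: x right, y down, z forward; pixel columns grow to the right and rows downward; lengths in m; the calibration is good to about 2 mm. A picture is of the moment at which its call begins.
- hand_in(): hands the job in, once; it reports no verdict.
Trained networks look in a picture, given as the dict that the camera call returned (one of the last four; its "shot" number tells which), for a name from the list of things; names that differ only in an ending like _2 or _b are one class to them, and where a whole thing is asked for, a point or a joint stands for the part that bears it (a point fixed in the world has none). Each returns a list of dicts, best first, with "p" (0 to 1); they miss things now and then, are a little off and sometimes report something else, mostly with a low value. They report only what shows in the picture. A call takes as long as a camera call. They do not tell look-alikes from the thing itself.
- cams.spot_in(picture, name): "box" ([left, top, right, bottom] as shares, 0 to 1, of the picture: columns of its width, rows of its height, round what is visible of it).
- cams.place_of(picture, name): "at" ([column, row] as shares, 0 to 1, of the picture: columns of its width, rows of its height: a listed point, or the origin of a listed thing).
The state is a dict: "time_s": time; "qpos": joint angles; "joint_vel": joint speeds; "tau": joint torques, N m; "ee_pos": TCP position; "eef_rot": TCP orientation; "force": force on the tool from outside, world axes, zero at the start; "moment": the same for the moment, N m; "grip_width": finger opening in m.
Only numpy, scipy, OpenCV 4.12 (cv2) and the standard library are available. Lean on these libraries where they do the work, as an engineer would, in place of code of your own. Each camera call takes 0.05 s, during which the arm holds its last target.

### The job

Press the key of the pot dispenser right down with one finger, so that the spring pops the loaded sauce pot out, and trap the pot on the runway with the other finger before it slides off the end. Do not grip or lift the pot, and leave everything else on the bench alone. Finish while holding: the key still held down by the one finger and the pot, upright on the runway, still held back by the other.

Things in the scene. Friction and masses are not known exactly. Their poses are not given: they have to be found in the camera images.
- dispenser: steel pot dispenser, screwed down. Origin on the bench (z = 0) under the centre of the loaded pot; pushes the pot out along its -x. In its frame, mm: flat runway, top at z = 35, from x = 20 to its open end at x = -95; rails along both sides (to z = 40, y = 22 to 26 and -22 to -26) leave a 44 wide lane about y = 0; spring housing behind the pot, x = 30 to 160, 66 wide, 60 tall
- key_top (a point): centre of the top of the key, a level steel paddle 34 (dispenser's x) by 28 (its y) mm, at x = -70, y = 62, z = 57 mm in the dispenser's frame at rest, z = 47 fully down: a tip there is 12 mm above the runway, clear of the rails. One fingertip on the key and the other over the mid lane, about 62 mm apart across the runway, come down together, the second in the popped pot's way
- key (a joint): travel of the key downwards in m: 0 at rest, 0.010 fully down at its hard stop. It springs back when let go: about 2.5 N starts it, 5 to 7 N holds it down. A catch on it (x = -26 to -20, 12 mm wide, 7 mm above the runway, in front of the pot) sinks with it and lets the pot go at about 7 mm of travel
- pusher (a joint): travel of the spring pusher along the dispenser's -x in m: 0 behind the loaded pot, 0.100 fully out, the pot then gone off the end. Once let go it shoves the pot with about 2 N at about 0.2 to 0.3 m/s, so the pot is off the end in about half a second unless a finger already stands in the lane; it goes on pushing the stopped pot against the finger
- pot_center (a point): centre (half-way up) of the loaded sauce pot, a straight round white pot of 40 mm diameter and 32 mm height, 45 g, with a foil top; it stands upright on the runway, at first with its centre over the dispenser's origin, so at 51 mm above the bench
- runway_end (a point): middle of the open end of the runway, on the runway's top face: x = -95, y = 0, z = 35 mm in the dispenser's frame
- spare_a: one of two further pots like the loaded one, standing on the bench to the -y side of the dispenser, to be left alone; origin at the centre of its underside
- spare_b: the other spare pot, to be left alone; origin at the centre of its underside
- measure: steel measuring mug, 76 mm across, 70 mm tall, on the +y side of the dispenser, to be left alone; origin at the centre of its underside
- jar: amber jar, 52 mm across, 75 mm tall, on the +y side of the dispenser, to be left alone; origin at the centre of its underside
- spoon: steel spoon, 160 mm long, lying on the bench beyond the open end of the runway, to be left alone
- cup: clear cup, 70 mm across, 60 mm tall, to be left alone; origin at the centre of its underside
- mixbowl: steel bowl, 170 mm across, 65 mm tall, to be left alone; origin at the centre of its underside
Not all that is in view belongs to the job. What is shaped like the part that bears pot_center but orange or pink is not meant.

How it is judged:
By the outcome, as a careful person would: the job done as asked, in the order asked, and still so for the second after the job is handed in, while the arm keeps its last pose, push and grip.
It also fails if it takes over 29 s, if anything falls off the work surface, if the arm or the gripper's body presses on something with over 40 N, if the wrist force passes 120 N, or if a joint passes its speed limit or range.

## Working session

There is one attempt and no reset: what is moved stays moved. The work goes in short steps, Python scripts to look and compute and a tool call to move; the robot and the scene stay as the last step left them, time stands still between calls to the robot, and variables do not carry over. Pictures are saved under pics/ and viewed, and the job is handed in when it is done.

Besides the shell and the picture viewer there is one more tool, called after ">>>" by a JSON object that holds its "api" and its "payload". servo_tool: Moves the arm, as the interface text tells. Its arguments: {"type":"object","properties":{"rows":{"type":"array"},"newtons":{"type":"number"}},"required":["rows"]}

```bash
ls; mkdir -p pics; cat > h.py <<'E'
import numpy as np, cv2
from station import ctrl, cams, hand_in
def ray(p,u,v):
    R,_=cv2.Rodrigues(np.array(p["rvec"],float)); t=np.array(p["tvec"],float).ravel()
    d=R.T@np.array([(u-p["cx"])/p["fx"],(v-p["cy"])/p["fy"],1.]); return -R.T@t,d
def atz(p,u,v,z):
    o,d=ray(p,u,v); return o+d*(z-o[2])/d[2]
def dep(p,u,v):
    o,d=ray(p,u,v); return o+d*p["depth"][int(round(v)),int(round(u))]
def proj(p,X):
    a,_=cv2.projectPoints(np.array(X,float).reshape(-1,1,3),np.array(p["rvec"],float),np.array(p["tvec"],float),np.array([[p["fx"],0,p["cx"]],[0,p["fy"],p["cy"]],[0,0,1.]]),None); return a.reshape(-1,2)
def save(p,n): cv2.imwrite("pics/"+n,cv2.cvtColor(p["image"],cv2.COLOR_RGB2BGR))
E
python3 - <<'E'
from h import *
o=ctrl.get_obs(); print(o)
for n in ["scene","top"]:
    p=cams.camera(n); save(p,n+"0.png"); print(n,p["fx"],p["cx"],p["cy"],p["rvec"],p["tvec"])
    for k in ["key_top","pot_center","runway_end","dispenser"]:
        for r in cams.place_of(p,k)[:3]:
            u,v=r["at"][0]*640,r["at"][1]*480
            z={"key_top":.057,"pot_center":.051,"runway_end":.035,"dispenser":0}[k]
            print(k,round(r["p"],2),round(u,1),round(v,1),atz(p,u,v,z).round(4))
E
```

```text
pics
{'time_s': 0.0, 'qpos': array([-1.36658068e+00,  3.00462867e-01,  1.52157792e+00,  1.39636403e-05,
        1.32071860e+00, -6.65786228e-02]), 'joint_vel': array([-2.08292650e-04, -2.74686303e-05, -8.23139064e-04, -4.71503620e-04,
        1.59888599e-04,  7.97793866e-04]), 'tau': array([-4.24569644e-04, -5.31802511e+01, -3.52738237e+01,  7.08405278e-02,
        2.44555034e-02, -7.83539804e-05]), 'ee_pos': array([ 0.14707308, -0.52965109,  0.16879221]), 'eef_rot': array([-3.14042940e+00, -9.11174387e-05,  2.70790753e-01]), 'force': array([-0.50517939, -0.00343911, -0.92980739]), 'moment': array([ 0.02672376, -0.05439701, -0.04911058]), 'grip_width': 0.09415956290960481}
scene 460.4274128321939 317.8430765119089 230.10433855210925 [ 2.09956165  0.89139688 -0.415038  ] [-0.37339745 -0.20167893  1.51209097]
key_top 0.67 362.5 193.8 [0.508  0.2024 0.057 ]
pot_center 0.7 304.2 247.0 [ 0.5577 -0.0696  0.051 ]
pot_center 0.61 363.4 214.6 [0.5701 0.1364 0.051 ]
pot_center 0.6 384.3 266.9 [0.7395 0.0179 0.051 ]
runway_end 0.89 338.1 205.6 [0.4794 0.1335 0.035 ]
dispenser 0.74 362.0 215.0 [0.5259 0.186  0.    ]
dispenser 0.59 361.4 229.2 [0.5682 0.1357 0.    ]
top 459.2999075220889 325.39840274541376 236.66749636495607 [ 2.17622514 -2.14490194  0.12721009] [0.00358224 0.5604181  1.14243362]
key_top 0.74 249.4 258.6 [0.4996 0.2003 0.057 ]
pot_center 0.76 346.0 251.0 [ 0.5227 -0.0405  0.051 ]
pot_center 0.58 315.8 173.5 [0.7207 0.0387 0.051 ]
pot_center 0.47 270.2 230.2 [0.5726 0.1512 0.051 ]
runway_end 0.68 277.2 268.0 [0.4784 0.1327 0.035 ]
dispenser 0.7 272.2 235.0 [0.5666 0.1519 0.    ]
```

View pics/scene0.png

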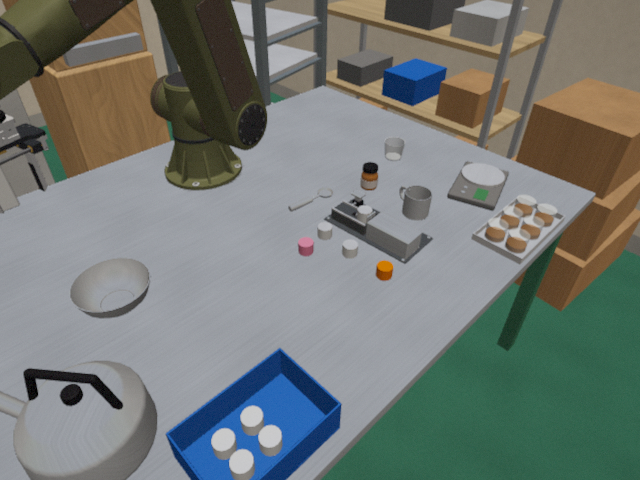

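View pics/top0.png

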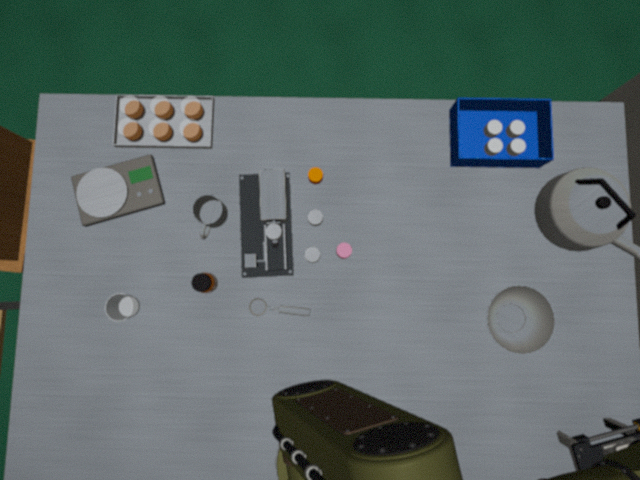

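```bash
python3 - <<'E'
from h import *
for n,(a,b,c,d) in {"top":(160,225,320,345),"scene":(300,170,460,290)}.items():
    p=cams.camera(n); y0,y1,x0,x1=(150,300,220,340) if n=="top" else (170,290,300,460)
    im=p["image"][y0:y1,x0:x1]; s=5
    im=cv2.resize(im,None,fx=s,fy=s,interpolation=cv2.INTER_CUBIC)
    cv2.imwrite(f"pics/{n}_crop.png",im[:600,:800,::-1] if n=="scene" else cv2.resize(im,(480,600))[:,:,::-1])
    H,W=p["depth"].shape
    P=np.array([[dep(p,u,v) for u in range(x0,x1)] for v in range(y0,y1)]); 
    np.savez(f"{n}.npz",P=P,im=p["image"][y0:y1,x0:x1],off=(x0,y0))
    z=P[...,2]*1000
    np.set_printoptions(linewidth=250)
    print(n); 
    if n=="top": print(z[15:130:4,12:80:2].round().astype(int))
E
```

```text
top
[[  -2    1   -4    1    0    4   -2    0    0   -3    0   -4    4    0    4   -2   -1   -2    1   -2   -2   -3   -4   -4    0    0   -1   -2    1   -2   -4   -1   -3    3]
 [  -3    2   -1   -4    0    1   -1    2   -4   -1    1   -1    0    0   -2   -1    2   -3    0   -3   55   55   57   59   60   55    2    3    2   -4   -2   -2    0    0]
 [  -4    3   -1   -3   -3   -2    2    0   -3   -1    0   -1   -4    1   60   60   58   61   62   58   63   61   59   60   57   57   58    4    4    0   -2    0    3   -1]
 [   1   -5    3    3    3   10    9    2    4    4    2    6    5    1   60   62   60   58   62   60   56   56   61   56   61   58   58    1   -1   -2   -1   -4    1    1]
 [   2    2   -5   -1    6    5   -1    1    5    2    3    1    3    4   62   60   62   60   60   58   56   59   57   62   61   58   57   11    5   -2    1   -2   -4    0]
 [  -3   -2    1   -4    7    2    2    2    3    3    5    1    3    7   60   61   57   57   57   63   60   58   57   58   57   61   60   18    0    2   -1    0   -3    1]
 [  -2    3    1    0    6    4    3    2    5    4    4  
[... 3227 characters left out ...]
]
 [   3    2   -7   -4   -1    1    5   56   55   59   53   61   27    5    5    4    1   38   36   33   29   32   34   35   35   33   38   33    1    8    7    0   -2   -1]
 [   0   -1    1   -3    2    5    3    4    2    7    4    6    4    7    8    3    3   40   34   35   36   32   36   35   35   33   27   20    1    3    7    1   -1    2]
 [  -2   -1    3   -2    1    4    6    2    6    0    1    1    1    1    4    3    1    0    8    0    3    4    2    1    5    1    5    1    6    3    5   -5    0    1]
 [  -1   -2    4   -3   -5    4    7    4    5   -4    1    1    3    0    4    0   -3   -2   -1   -1   -3    2   -3   -1    1   -5    1   -2   -4    4   -3   -3    0   -2]]
scene
```

View pics/top_crop.png

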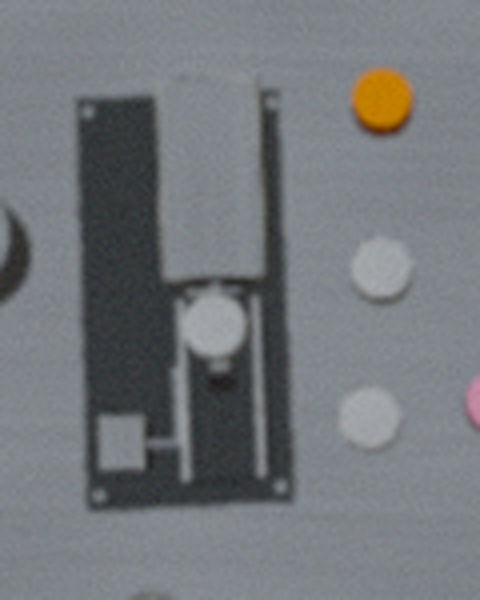

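View pics/scene_crop.png

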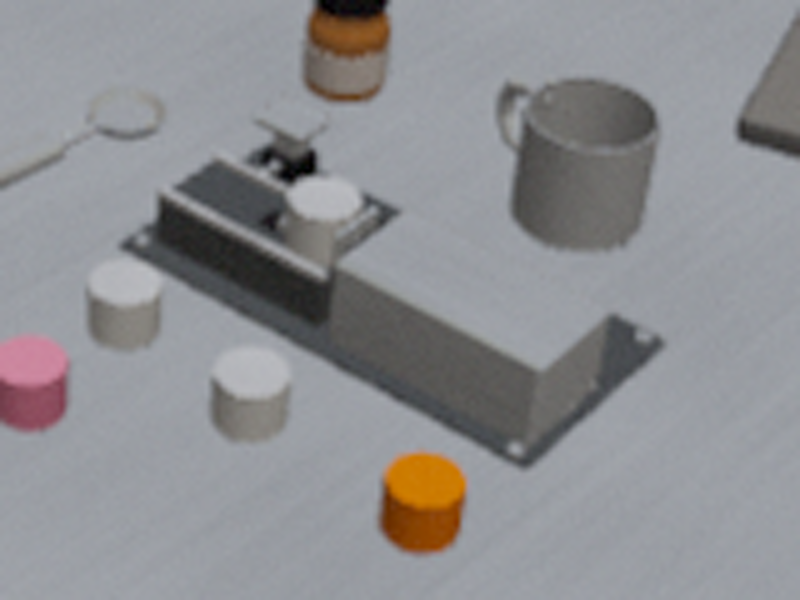

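```bash
cat > fit.py <<'E'
from h import *
from scipy.optimize import least_squares
p=cams.camera("top"); q=cams.camera("scene")
T=[((-70,62,57),(121.5,442)),((160,33,60),(156,80)),((160,-33,60),(258,76)),((30,33,60),(162,278)),((30,-33,60),(266,277)),((0,0,67),(214,325)),((-95,24,40),(187,482)),((-95,-24,40),(262,478))]
S=[((0,0,67),(324,199)),((-70,62,57),(291,127)),((-95,-24,40),(165,196)),((-95,24,40),(222,158)),((160,-33,60),(537,372)),((160,33,60),(612,318)),((30,-33,60),(331,262))]
def X(m,s):
    m=np.array(m,float)/1000; c,n=np.cos(s[2]),np.sin(s[2])
    return np.c_[s[0]+c*m[:,0]-n*m[:,1],s[1]+n*m[:,0]+c*m[:,1],m[:,2]]
def res(s,use):
    r=[]
    for P,L,sc,off in use:
        r.append(proj(P,X([a for a,_ in L],s))-((np.array([b for _,b in L])+.5)/sc-.5+off))
    return np.vstack(r)
A=[(p,T,4,(220,150))];B=[(q,S,5,(300,170))]
for use in (A,B,A+B):
    f=least_squares(lambda s:res(s,use).ravel(),[.57,.14,0.05],loss="soft_l1")
    s=f.x; print("pose",s.round(4)); print(res(s,use).round(1).tolist())
    K=X([(-70,62,57),(-70,0,57),(-70,31,57)],s); print(K.round(4).tolist())
E
python3 fit.py
```

```text
pose [0.5691 0.1416 0.0616]
[[-0.2, 0.2], [-0.2, -0.1], [0.3, -0.3], [-0.1, 0.8], [0.2, -0.1], [0.1, -0.1], [-0.2, -0.2], [0.1, -0.1]]
[[0.4954, 0.1992, 0.057], [0.4992, 0.1373, 0.057], [0.4973, 0.1683, 0.057]]
pose [0.573  0.1365 0.0478]
[[0.3, 0.9], [0.9, -1.3], [-0.8, -1.0], [-1.0, -0.6], [0.3, 1.1], [0.2, -0.4], [-0.2, 0.6]]
[[0.5002, 0.1951, 0.057], [0.5031, 0.1331, 0.057], [0.5016, 0.1641, 0.057]]
pose [0.5695 0.1409 0.0569]
[[-0.1, -0.1], [0.4, -0.4], [0.9, -0.5], [0.3, 0.6], [0.5, -0.3], [0.4, -0.2], [-0.0, -0.4], [0.2, -0.2], [0.4, -0.4], [0.7, -2.4], [-0.8, -2.0], [-1.1, -1.6], [0.7, -0.6], [0.3, -2.1], [0.1, -0.7]]
[[0.4961, 0.1988, 0.057], [0.4997, 0.1369, 0.057], [0.4979, 0.1679, 0.057]]
```

>>> {"api": "servo_tool", "payload": {"rows": [[0.008,0.016,0.002,0,0,-0.005,0.05],[0.022,0.044,0.004,0,0,-0.015,0.05],[0.037,0.074,0.006,0,0,-0.025,0.05],[0.052,0.104,0.008,0,0,-0.035,0.05],[0.067,0.134,0.01,0,0,-0.045,0.05],[0.082,0.164,0.01,0,0,-0.055,0.05],[0.097,0.194,0.01,0,0,-0.065,0.05],[0.112,0.224,0.01,0,0,-0.075,0.05]], "newtons": 20}}

```text
time_s: 1.37
ee_pos: [0.2595, -0.3045, 0.1795]
eef_rot: [3.141, -0.0, 0.195]
force: [0.9, -0.1, -0.2]
grip_width: 0.0497
```

>>> {"api": "servo_tool", "payload": {"rows": [[0.014,0.028,0,0,0,-0.01,0.05],[0.028,0.056,0,0,0,-0.02,0.05],[0.043,0.086,0,0,0,-0.03,0.05],[0.058,0.116,0,0,0,-0.04,0.05],[0.073,0.146,0,0,0,-0.05,0.05],[0.088,0.176,0,0,0,-0.06,0.05],[0.103,0.206,0,0,0,-0.07,0.05],[0.118,0.236,0,0,0,-0.08,0.05]]}}

```text
time_s: 2.03
ee_pos: [0.3779, -0.0669, 0.1798]
eef_rot: [3.141, -0.001, 0.114]
force: [0.4, -0.9, 0.2]
grip_width: 0.0494
```

>>> {"api": "servo_tool", "payload": {"rows": [[0.015,0.03,-0.005,0,0,-0.01,0.05],[0.03,0.06,-0.01,0,0,-0.02,0.05],[0.045,0.09,-0.015,0,0,-0.03,0.05],[0.06,0.12,-0.02,0,0,-0.04,0.05],[0.075,0.15,-0.025,0,0,-0.045,0.05],[0.09,0.18,-0.03,0,0,-0.05,0.05],[0.105,0.21,-0.035,0,0,-0.055,0.05],[0.116,0.232,-0.04,0,0,-0.055,0.05]]}}

```text
time_s: 2.7
ee_pos: [0.4946, 0.1675, 0.1394]
eef_rot: [3.141, -0.001, 0.06]
force: [0.8, -0.2, -0.4]
grip_width: 0.0494
```

>>> {"api": "servo_tool", "payload": {"rows": [[0.001,0,-0.01,0,0,0,0.05],[0.002,0,-0.02,0,0,0,0.05],[0.003,0.0005,-0.032,0,0,0,0.05],[0.003,0.0005,-0.044,0,0,0,0.05],[0.003,0.0005,-0.056,0,0,0,0.05],[0.003,0.0005,-0.062,0,0,0,0.05],[0.003,0.0005,-0.065,0,0,0,0.05],[0.003,0.0005,-0.065,0,0,0,0.05]]}}

```text
time_s: 3.37
ee_pos: [0.4973, 0.1674, 0.074]
eef_rot: [3.141, -0.0, 0.059]
force: [-0.6, -0.1, 0.7]
grip_width: 0.0494
```

```bash
python3 - <<'E'
from h import *
o=ctrl.get_obs(); print(o["ee_pos"],o["eef_rot"],o["force"])
p=cams.camera("scene")
im=cv2.resize(p["image"][130:270,280:460],None,fx=4.4,fy=4.2,interpolation=cv2.INTER_CUBIC)[:,:,::-1].copy()
s=(0.5691,0.1416,0.0616)
e=np.array(o["ee_pos"]); y=o["eef_rot"][2]; d=np.array([-np.sin(y),np.cos(y),0])*.031
for k in (e+d,e-d):
    u,v=proj(p,k)[0]; cv2.circle(im,(int((u-280)*4.4),int((v-130)*4.2)),3,(0,0,255),-1)
cv2.imwrite("pics/s2.png",im)
E
```

```text
[0.49729886 0.16736436 0.07404843] [ 3.14077635e+00 -4.94119092e-04  5.94567620e-02] [-0.55991939 -0.12645181  0.68974923]
```

View pics/s2.png

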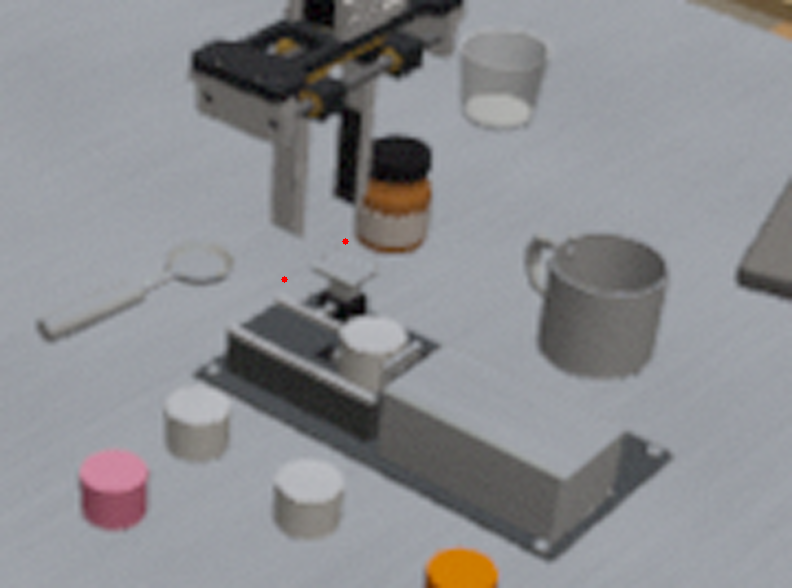

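```bash
python3 - <<'E'
from h import *
o=ctrl.get_obs(); print(o["time_s"],o["ee_pos"],o["eef_rot"],o["force"],o["qpos"],o["joint_vel"])
e=np.array(o["ee_pos"]); y=o["eef_rot"][2]; d=np.array([-np.sin(y),np.cos(y),0])*.031
for n,(a,b) in {"scene":(280,130),"top":(200,180)}.items():
    p=cams.camera(n)
    im=cv2.resize(p["image"][b:b+140,a:a+180],None,fx=4.2,fy=4.2,interpolation=cv2.INTER_CUBIC)[:,:,::-1].copy()
    for k in (e+d,e-d):
        u,v=proj(p,k)[0]; cv2.circle(im,(int((u-a)*4.2),int((v-b)*4.2)),3,(0,0,255),-1)
    cv2.imwrite(f"pics/{n}3.png",im)
    if n=="scene":
        for v in range(174,192,2): print(v,[ (dep(p,u,v)*1000).round().astype(int).tolist() for u in (343,345,347,349)])
        print()
        for v in range(160,182,2): print(v,[ (dep(p,u,v)*1000).round().astype(int).tolist() for u in (357,359,361,363)])
E
```

```text
3.4167 [0.49759214 0.16761464 0.07465465] [ 3.14095305e+00 -1.31347330e-03  5.96334063e-02] [0.29489673 0.51750925 0.40869583] [ 2.55668414e-01  3.43894120e-01  1.69701139e+00 -9.91250058e-04
  1.09952361e+00  1.76728129e+00] [ 0.00428859 -0.00672982 -0.01148192 -0.00177657  0.00281332  0.00142004]
174 [[500, 124, 152], [504, 128, 153], [509, 129, 154], [508, 139, 149]]
176 [[497, 128, 143], [504, 128, 147], [507, 133, 145], [509, 138, 144]]
178 [[497, 129, 136], [506, 127, 142], [509, 130, 142], [365, 305, -1]]
180 [[497, 128, 131], [505, 128, 134], [508, 132, 134], [374, 295, 0]]
182 [[496, 131, 123], [504, 129, 127], [506, 135, 126], [381, 288, -1]]
184 [[493, 134, 114], [506, 128, 122], [510, 131, 123], [391, 277, 2]]
186 [[384, 257, -1], [388, 262, -1], [507, 135, 114], [397, 270, 0]]
188 [[394, 247, 1], [399, 250, 3], [400, 258, -1], [404, 263, -1]]
190 [[398, 242, -2], [403, 246, -1], [406, 252, -2], [415, 251, 2]]

160 [[490, 189, 164], [498, 188, 168], [504, 188, 171], [503, 198, 166]]
162 [[488, 192, 156], [497, 190, 160], [503, 191, 162], [505, 197, 161]]
164 [[489, 191, 151], [496, 191, 153], [503, 191, 156], [503, 200, 153]]
166 [[490, 190, 145], [498, 189, 149], [506, 188, 153], [503, 200, 147]]
168 [[493, 188, 141], [496, 193, 141], [504, 192, 144], [507, 196, 144]]
170 [[492, 190, 133], [500, 188, 138], [505, 192, 138], [505, 200, 135]]
172 [[494, 188, 129], [498, 192, 129], [504, 193, 131], [505, 201, 128]]
174 [[493, 190, 121], [500, 191, 124], [505, 193, 125], [435, 288, 53]]
176 [[494, 190, 115], [503, 187, 120], [507, 191, 121], [436, 288, 47]]
178 [[1190, -649, 793], [500, 192, 110], [506, 193, 113], [437, 287, 40]]
180 [[390, 316, -2], [395, 319, 0], [428, 290, 28], [436, 289, 32]]
```

View pics/scene3.png

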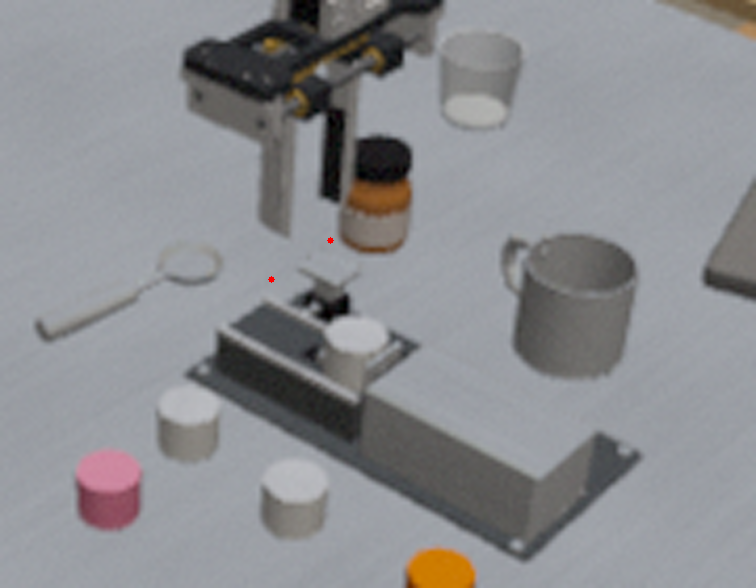

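View pics/top3.png

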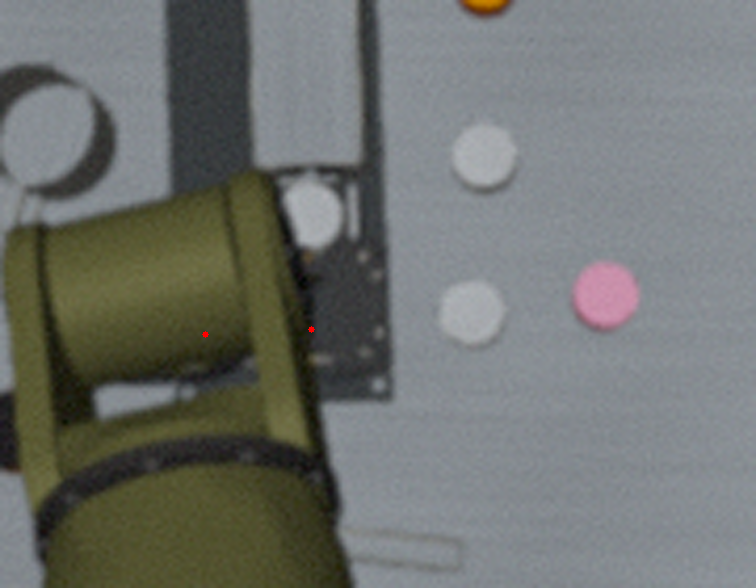

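>>> {"api": "servo_tool", "payload": {"rows": [[0,0,-0.003,0,0,0,0.05],[0,0,-0.006,0,0,0,0.05],[0,0,-0.009,0,0,0,0.05],[0,0,-0.011,0,0,0,0.05],[0,0,-0.013,0,0,0,0.05],[0,0,-0.014,0,0,0,0.05],[0,0,-0.014,0,0,0,0.05],[0,0,-0.014,0,0,0,0.05]]}}

```text
time_s: 4.18
ee_pos: [0.4979, 0.1679, 0.0611]
eef_rot: [3.141, -0.002, 0.06]
force: [-0.3, -0.7, -0.1]
grip_width: 0.049
```

```bash
cat > look.py <<'E'
from h import *
import sys
o=ctrl.get_obs(); print(o["time_s"],o["ee_pos"].round(4),o["eef_rot"].round(3),o["force"].round(2),o["grip_width"])
p=cams.camera("scene"); a,b=310,140
im=cv2.resize(p["image"][b:b+100,a:a+130],None,fx=6,fy=6,interpolation=cv2.INTER_CUBIC)[:,:,::-1]
cv2.imwrite(sys.argv[1],im)
P=np.array([[dep(p,u,v) for u in range(310,440)] for v in range(120,240)]).reshape(-1,3)
e=np.array(o["ee_pos"]); y=o["eef_rot"][2]; c,s=np.cos(y),np.sin(y)
D=P-e; L=np.c_[c*D[:,0]+s*D[:,1],-s*D[:,0]+c*D[:,1],P[:,2]]
for nm,sg in (("lane",-1),("key",1)):
    m=(abs(L[:,0])<.014)&(abs(sg*L[:,1]-.031)<.014)&(L[:,2]>.062 )
    q=L[m]; print(nm,m.sum(), "zmin pct",np.percentile(q[:,2],[0,1,3,5,10]).round(3),"x",np.percentile(q[:,0],[3,97]).round(3),"y",np.percentile(q[:,1],[3,97]).round(3))
m=(abs(L[:,0])<.05)&(abs(L[:,1])<.1)&(L[:,2]>.05)
print(np.histogram(L[m][:,2],bins=np.arange(.05,.3,.01)))
E
python3 look.py pics/s4.png
```

```text
4.1833 [0.4979 0.1679 0.0611] [ 3.141e+00 -2.000e-03  6.000e-02] [-0.32 -0.66 -0.12] 0.049019684617327974
lane 312 zmin pct [0.099 0.103 0.107 0.111 0.116] x [-0.012  0.013] y [-0.042 -0.02 ]
key 241 zmin pct [0.095 0.099 0.101 0.103 0.108] x [-0.009  0.011] y [0.02  0.033]
(array([ 82,   1,   0,   0,   7,  36,  48,  48,  57,  51,  53,  39,  34,
        21,  77, 194, 243, 165, 526, 100,  89,  80,  45,  93]), array([0.05, 0.06, 0.07, 0.08, 0.09, 0.1 , 0.11, 0.12, 0.13, 0.14, 0.15,
       0.16, 0.17, 0.18, 0.19, 0.2 , 0.21, 0.22, 0.23, 0.24, 0.25, 0.26,
       0.27, 0.28, 0.29]))
```

View pics/s4.png

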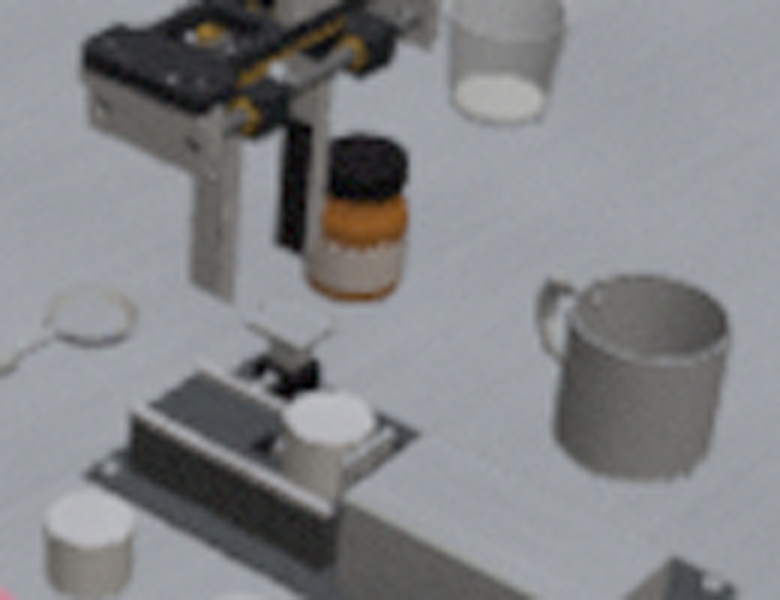

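The reported TCP sits about 36 mm below where depth puts the fingertips (tips at z≈0.097, at about (212,292) and (315,250) in the crop). I trust the picture, so I'm creeping down with force checks.

>>> {"api": "servo_tool", "payload": {"rows": [[0,0,-0.004,0,0,0,0.05],[0,0,-0.008,0,0,0,0.05],[0,0,-0.012,0,0,0,0.05],[0,0,-0.016,0,0,0,0.05],[0,0,-0.02,0,0,0,0.05],[0,0,-0.024,0,0,0,0.05],[0,0,-0.027,0,0,0,0.05],[0,0,-0.028,0,0,0,0.05]]}}

```text
time_s: 4.9
ee_pos: [0.4977, 0.1679, 0.0325]
eef_rot: [3.141, -0.002, 0.06]
force: [-0.6, -0.1, -0.7]
grip_width: 0.0494
```

```bash
python3 look.py pics/s5.png
```

```text
4.9 [0.4977 0.1679 0.0325] [ 3.141e+00 -2.000e-03  6.000e-02] [-0.65 -0.06 -0.67] 0.04944186327402061
lane 349 zmin pct [0.072 0.075 0.08  0.083 0.09 ] x [-0.012  0.013] y [-0.041 -0.021]
key 226 zmin pct [0.069 0.07  0.072 0.074 0.08 ] x [-0.009  0.011] y [0.019 0.033]
(array([ 78,   4,  31,  49,  45,  51,  47,  50,  38,  32,  19,  54, 177,
       238, 163, 510, 121,  75,  82,  40,  82, 156,  72, 105]), array([0.05, 0.06, 0.07, 0.08, 0.09, 0.1 , 0.11, 0.12, 0.13, 0.14, 0.15,
       0.16, 0.17, 0.18, 0.19, 0.2 , 0.21, 0.22, 0.23, 0.24, 0.25, 0.26,
       0.27, 0.28, 0.29]))
```

View pics/s5.png

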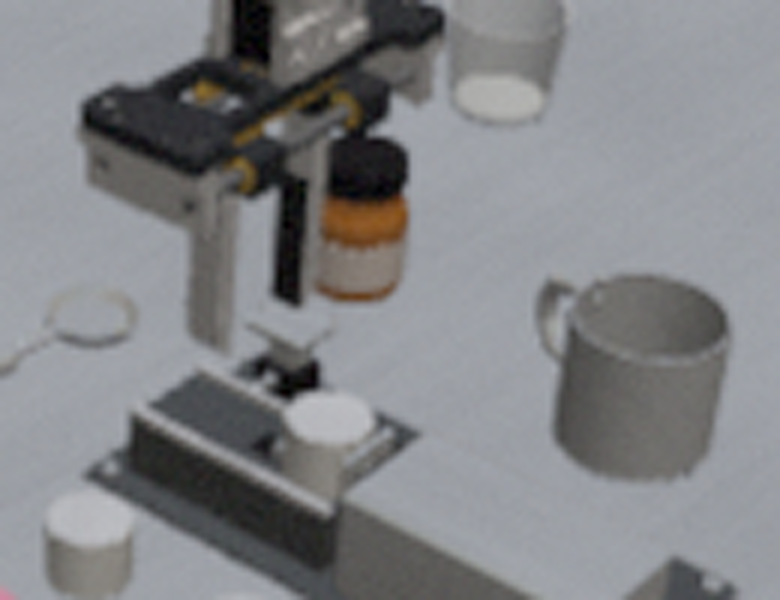

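>>> {"api": "servo_tool", "payload": {"rows": [[0,0,-0.002,0,0,0,0.05],[0,0,-0.004,0,0,0,0.05],[0,0,-0.006,0,0,0,0.05],[0,0,-0.008,0,0,0,0.05],[0,0,-0.01,0,0,0,0.05],[0,0,-0.012,0,0,0,0.05],[0,0,-0.014,0,0,0,0.05],[0,0,-0.014,0,0,0,0.05]]}}

```text
time_s: 5.62
ee_pos: [0.4978, 0.1679, 0.0185]
eef_rot: [3.141, -0.002, 0.06]
force: [-1.9, -0.1, 2.4]
grip_width: 0.0494
```

```bash
python3 look.py pics/s6.png
```

```text
5.6167 [0.4978 0.1679 0.0185] [ 3.141e+00 -2.000e-03  6.000e-02] [-1.92 -0.12  2.39] 0.04937063826316781
lane 328 zmin pct [0.063 0.064 0.068 0.071 0.078] x [-0.013  0.013] y [-0.042 -0.021]
key 211 zmin pct [0.062 0.062 0.064 0.066 0.07 ] x [-0.009  0.011] y [0.02  0.033]
(array([ 63,  39,  45,  43,  52,  46,  46,  32,  25,  21, 103, 219, 209,
       169, 478,  83,  87,  44,  52, 119, 124,  88,  83,  61]), array([0.05, 0.06, 0.07, 0.08, 0.09, 0.1 , 0.11, 0.12, 0.13, 0.14, 0.15,
       0.16, 0.17, 0.18, 0.19, 0.2 , 0.21, 0.22, 0.23, 0.24, 0.25, 0.26,
       0.27, 0.28, 0.29]))
```

View pics/s6.png

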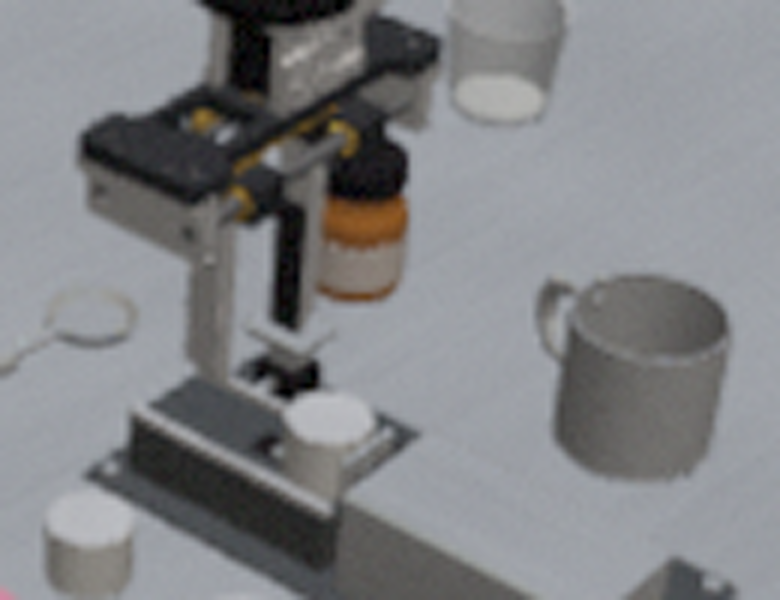

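>>> {"api": "servo_tool", "payload": {"rows": [[0,0,-0.002,0,0,0,0.05],[0,0,-0.004,0,0,0,0.05],[0,0,-0.006,0,0,0,0.05],[0,0,-0.008,0,0,0,0.05],[0,0,-0.009,0,0,0,0.05],[0,0,-0.01,0,0,0,0.05],[0,0,-0.011,0,0,0,0.05],[0,0,-0.011,0,0,0,0.05]]}}

```text
time_s: 6.33
ee_pos: [0.4983, 0.1681, 0.0103]
eef_rot: [3.142, -0.003, 0.06]
force: [-17.3, -6.3, 40.4]
grip_width: 0.0489
```

```bash
python3 look.py pics/s7.png
```

```text
6.3333 [0.4983 0.1681 0.0103] [ 3.142e+00 -3.000e-03  6.000e-02] [-17.33  -6.25  40.37] 0.048917228508418245
lane 309 zmin pct [0.062 0.065 0.068 0.07  0.076] x [-0.013  0.013] y [-0.042 -0.021]
key 190 zmin pct [0.062 0.064 0.065 0.067 0.073] x [-0.009  0.012] y [0.019 0.035]
(array([ 56, 162,  46,  50,  52,  38,  39,  27,  16,  79, 199, 217, 170,
       487,  86,  78,  63,  45,  88, 143,  84,  90,  47, 102]), array([0.05, 0.06, 0.07, 0.08, 0.09, 0.1 , 0.11, 0.12, 0.13, 0.14, 0.15,
       0.16, 0.17, 0.18, 0.19, 0.2 , 0.21, 0.22, 0.23, 0.24, 0.25, 0.26,
       0.27, 0.28, 0.29]))
```

View pics/s7.png

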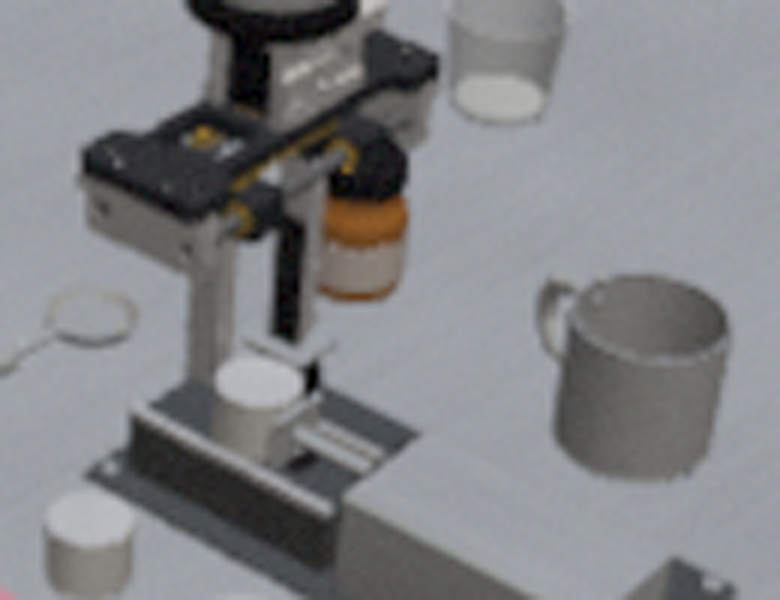

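>>> {"api": "servo_tool", "payload": {"rows": [[0,0,-0.0022,0,0,0,0.05],[0,0,-0.0018,0,0,0,0.05],[0,0,-0.0014,0,0,0,0.05],[0,0,-0.0012,0,0,0,0.05],[0,0,-0.0012,0,0,0,0.05],[0,0,-0.0012,0,0,0,0.05],[0,0,-0.0012,0,0,0,0.05],[0,0,-0.0012,0,0,0,0.05]]}}

```text
time_s: 7.05
ee_pos: [0.4982, 0.1681, 0.0106]
eef_rot: [-3.142, -0.003, 0.06]
force: [-12.3, -5.1, 28.5]
grip_width: 0.049
```

```bash
python3 look.py pics/s8.png
```

```text
7.05 [0.4982 0.1681 0.0106] [-3.142e+00 -3.000e-03  6.000e-02] [-12.3   -5.12  28.51] 0.048957171746583504
lane 313 zmin pct [0.062 0.064 0.066 0.067 0.073] x [-0.012  0.013] y [-0.042 -0.02 ]
key 187 zmin pct [0.063 0.063 0.066 0.067 0.071] x [-0.009  0.01 ] y [0.02  0.034]
(array([ 60, 166,  46,  49,  51,  42,  31,  31,  15,  72, 189, 226, 156,
       501,  91,  87,  55,  39,  93, 148,  88,  76,  50, 100]), array([0.05, 0.06, 0.07, 0.08, 0.09, 0.1 , 0.11, 0.12, 0.13, 0.14, 0.15,
       0.16, 0.17, 0.18, 0.19, 0.2 , 0.21, 0.22, 0.23, 0.24, 0.25, 0.26,
       0.27, 0.28, 0.29]))
```

View pics/s8.png

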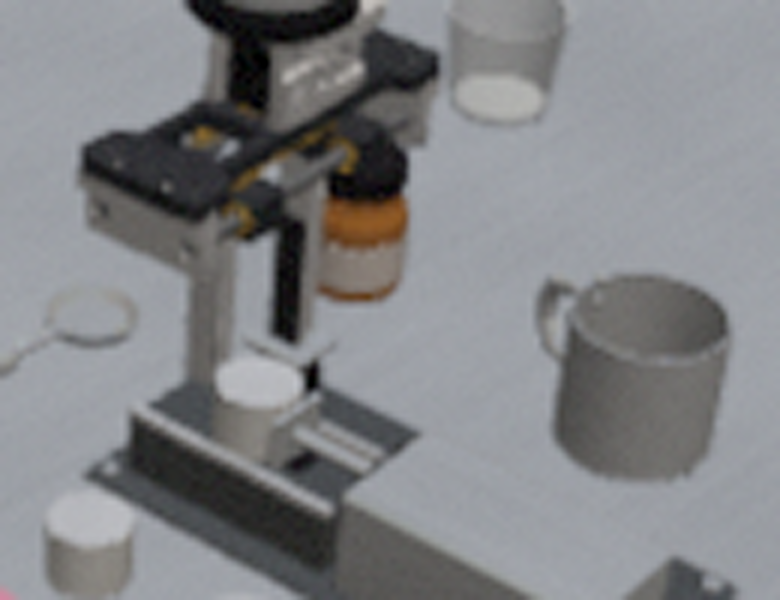

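>>> {"api": "servo_tool", "payload": {"rows": [[0,0,-0.0012,0,0,0,0.05],[0,0,-0.001,0,0,0,0.05],[0,0,-0.0008,0,0,0,0.05],[0,0,-0.0005,0,0,0,0.05],[0,0,-0.0005,0,0,0,0.05],[0,0,-0.0005,0,0,0,0.05],[0,0,-0.0005,0,0,0,0.05],[0,0,-0.0005,0,0,0,0.05]]}}

```text
time_s: 7.77
ee_pos: [0.4981, 0.168, 0.0109]
eef_rot: [-3.142, -0.003, 0.06]
force: [-7.3, -2.8, 18.1]
grip_width: 0.0493
```

```bash
python3 look.py pics/s9.png; python3 - <<'E'
from h import *
p=cams.camera("scene"); save(p,"s9full.png"); s=(0.5691,0.1416,0.0616)
for r in cams.place_of(p,"pot_center")[:4]+cams.place_of(p,"key_top")[:2]:
    u,v=r["at"][0]*640,r["at"][1]*480
    X=atz(p,u,v,.05)[:2]-s[:2]; c,n=np.cos(s[2]),np.sin(s[2]); print(round(r["p"],2),round(u),round(v),"disp frame",(c*X[0]+n*X[1]).round(3),(-n*X[0]+c*X[1]).round(3))
z=np.array([[dep(p,u,v) for u in range(345,361)] for v in range(194,224)])
print(z[...,2][::3,::3].round(3)); print(ctrl.get_obs()["force"])
E
```

```text
7.7667 [0.4981 0.168  0.0109] [-3.142e+00 -3.000e-03  6.000e-02] [-7.32 -2.78 18.06] 0.04930568605045683
lane 307 zmin pct [0.063 0.064 0.067 0.069 0.074] x [-0.012  0.013] y [-0.042 -0.02 ]
key 189 zmin pct [0.062 0.063 0.065 0.066 0.072] x [-0.009  0.012] y [0.019 0.036]
(array([ 60, 163,  44,  48,  50,  46,  33,  26,  19,  64, 195, 226, 154,
       497,  96,  85,  63,  40,  85, 153,  81,  87,  47, 101]), array([0.05, 0.06, 0.07, 0.08, 0.09, 0.1 , 0.11, 0.12, 0.13, 0.14, 0.15,
       0.16, 0.17, 0.18, 0.19, 0.2 , 0.21, 0.22, 0.23, 0.24, 0.25, 0.26,
       0.27, 0.28, 0.29]))
0.6 306 247 disp frame -0.02 -0.207
0.52 351 210 disp frame -0.038 -0.012
0.63 361 197 disp frame -0.056 0.055
[[ 0.09   0.085 -0.001  0.052  0.057  0.059]
 [ 0.083  0.     0.043  0.046  0.046  0.044]
 [ 0.07   0.065  0.067  0.067  0.045  0.046]
 [ 0.066  0.066  0.069  0.066  0.07   0.032]
 [ 0.06   0.066  0.068  0.067  0.066  0.02 ]
 [ 0.05   0.059  0.062  0.062  0.061  0.058]
 [ 0.043  0.049  0.052  0.051  0.054  0.053]
 [ 0.04   0.041  0.043  0.05   0.045  0.035]
 [ 0.031  0.037  0.037  0.039  0.035  0.035]
 [ 0.023  0.025  0.032  0.036  0.04   0.037]]
[-7.87734248 -3.93762108 16.99005506]
```

View pics/s9.png

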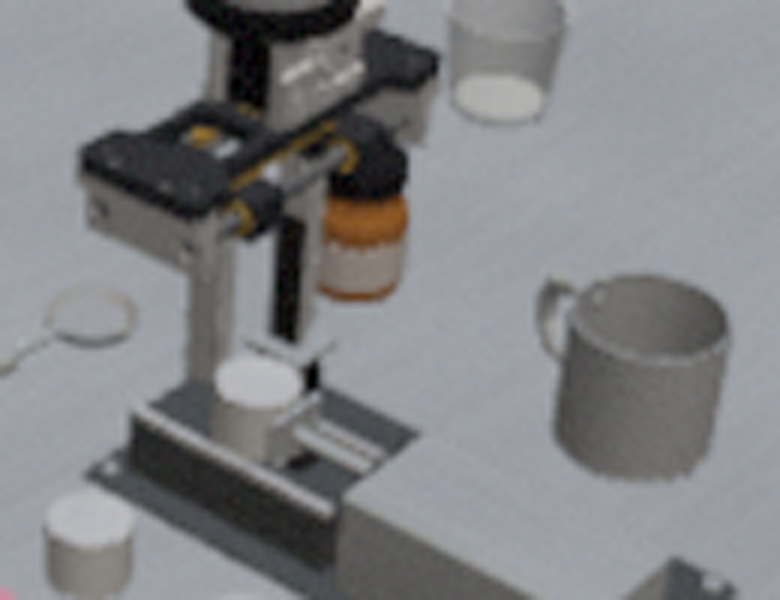

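View pics/s9full.png

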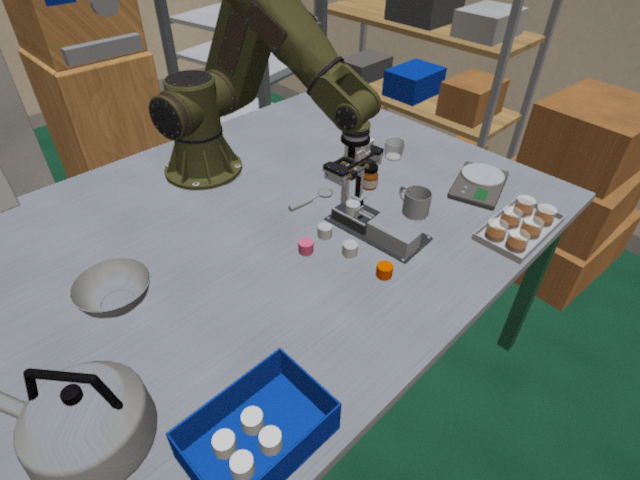

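The pictures show the key paddle at z≈0.046, fully down. The pot is upright with its top at about 0.067, held against the lane finger. It sits at about (258,410) in the crop and (351,210) in the full picture, and the push is steady at 17–18 N.

```bash
python3 -c "
from h import *
print(hand_in()); print(ctrl.get_obs()['force'])"
```

```text
the job is handed in; nothing more can be done
None
the job is handed in; nothing more can be done
```

The job is done and was handed in while holding: one finger keeps the key down on its stop, and the other holds the popped pot back on the runway. I measured the dispenser's pose in the images. I set the fingertips about 62 mm apart, one over the key and one over the lane, and lowered them together.

**Last checks (about 7.8 s on the robot's clock):**
- **Key:** its top is at about z = 46 mm, where fully down is 47 mm, under a steady 17–18 N.
- **Pot:** it is upright, with its top at about 67 mm. Its centre is about 38 mm from the start along the runway, resting against the lane finger with the pusher behind it.
- **Other things:** nothing else on the bench looks disturbed in the last full picture.

**What disagreed or went past what I intended:**
- **Height reading:** the reported TCP height was about 36 mm lower than the fingertips' height in the depth picture. I went by the picture and the contact force, and contact with the key confirmed the picture.
- **Force:** the first press peaked at about 40 N vertical, with 17 N sideways, on the key's stop. I eased it off in two steps. The 40 N limit is for the arm and gripper body; the fingertip was doing the pressing.
- **Camera fits:** the two cameras placed the dispenser about 5 mm apart. I stayed close to the top camera's fit, and the fingers landed correctly.

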